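Set up a desk chime and hold its striker at the ready

TASK

Get the desk chime ready to be sounded: first stand the loose metal chime tube upright in the hole of its dark wooden stand, fully home, and let go of it. Then draw the wooden striker up out of its cup, lean it over to about 45 degrees, head end lower, and finish while still holding it motionless in the air, with its head a few centimetres above the top of the chime tube. Never touch the chime with the striker, and leave the incense burner, the pebble and the little bridge where they are.

Things in the scene. Friction and masses are not known exactly. Their poses are not given: they have to be found in the camera images.
- chime: aluminium chime tube, a plain straight round tube 24 mm in diameter and 115 mm tall with two thin dark bands, about 150 g, standing loose and upright on the table at the start; either end of the work area. Origin at the centre of its foot (the foot has a 4 mm high chamfer, 19 mm across at the bottom), z up along its axis. Its upright side can be gripped anywhere.
- chime_top (a point): centre of the chime tube's top face, 115 mm above its foot
- stand: dark wooden block, the chime's stand, fixed to the table, 80 mm (x) by 130 mm (y) by 45 mm high, origin at the centre of its underside. One round hole in its top, ringed by a thin brass inlay, 20 mm off the centre along its own +y.
- stand_hole0 (a point): centre of the mouth of the stand's hole, level with the block's top face, 45 mm above the table. The hole is 26.5 mm wide (its rim chamfered 3 mm) and 35 mm deep, so that a chime fully home has its top 125 mm above the table.
- holder: pale round wooden cup fixed to the table, 64 mm outer diameter, 47 mm high, which holds the striker; its bore is 35 mm wide, its inner floor 8 mm above the table. Origin at the centre of its underside. At the start it is at the other end of the work area from the chime.
- striker: wooden striker, about 60 g, 140 mm long, standing head down in the cup. Origin at the centre of the head's end face (the lower end at the start); z runs along its length from the head to the handle's end. From 0 to 40 mm it is the dark round head, 30 mm in diameter; from 40 to 140 mm the pale straight handle of square section 14 by 14 mm, its flat sides facing the striker's own x and y. Grip it by the handle's upper part, on two opposite flats.
- striker_head (a point): centre of the striker's head, on its axis, 20 mm from the head's end face
- burner: glazed ceramic incense burner, egg-shaped, 100 mm wide and 180 mm tall with its cone, loose; bystander. Origin under its centre.
- pebble: flat round grey pebble, 60 mm wide, 22 mm high, loose; bystander. Origin under its centre.
- bridge: little reddish-brown garden bridge ornament, 24 by 76 mm, 36 mm high, loose; bystander. Origin under its centre.
Things that resemble listed ones, but are neither listed nor needed, are in the scene too. What is meant by the chime is not turquoise, and is the larger of those in its own colour.

How it is judged:
By the outcome, as a careful person would: the job done as asked, in the order asked, and still so for the second after the job is handed in, while the arm keeps its last pose, push and grip.
It also fails if it takes over 61 s, if anything falls off the work surface, if the arm or the gripper's body presses on something with over 40 N, if the wrist force passes 120 N, or if a joint passes its speed limit or range.

ROBOT

A 6-joint arm with a two-finger parallel gripper is mounted at the origin on the work surface. World frame = base frame: x ahead of the robot, y to its left, z up, the work surface at z = 0. Lengths are in m, angles in rad, forces in N, time in s.
With the tool pointing down it reaches from about 0.25 to 0.775 m from the base axis. Payload 4 kg.
Tool frame: the origin (TCP) lies on the centre line of the jaws, within the pads' length; the fingertips stand 8 mm ahead of it and the grasp point (between the pads) lies 11 mm behind it; z points along the fingers, y is the direction in which the jaws open and shut (so a half turn about z gives the same grasp; the last joint's range is limited). The gripper opens to 94 mm and grips with 3 to 60 N. Pads are 16 mm wide; open, the fingers measure 119 mm over their backs; the gripper's body (75 mm by 177 mm) begins 78 mm behind the grasp point.
Start: joints at [1.153, 0.087, 1.371, -0, 1.684, -0.103], TCP at [0.17, 0.523, 0.214] pointing down, gripper open.
Joint ranges: [-3.1, 3.1], [-0.76, 2.03], [0.27, 2.55], [-1.08, 4.22], [0.17, 2.65], [-2.57, 2.57]. Speed limits (rad/s): [2.79, 2.79, 3.14, 3.14, 3.14, 3.14].

INTERFACE

Orientations are given as [roll, pitch, yaw] about the fixed x, y, z axes, in that order (R = Rz(yaw) Ry(pitch) Rx(roll)).
In Python, from bench import * gives the robot as it stands.
- The arm moves only by the tool step_arm, never from a script. Its argument "steps" is a list of rows, each an object of numbers: "jaw": the opening, from 0 (shut) to 1 (fully open); "tx", "ty", "tz": the shift along the tool's x, y, z in m; "ax", "ay", "az": the turn, a rotation vector about the tool's x, y, z in rad. In form: [{"jaw": .., "tx": .., "ty": .., "tz": .., "ax": .., "ay": .., "az": ..}, ...]. A call has 1 to 8 rows; each row is the pose to reach, as a shift and turn from the pose measured when the call began, along the tool's axes at that moment; what a row does not reach only later rows make up. A row lasts 1/10 s, in which the tool goes at most 50 mm and 8.59 degrees, less where a joint would pass 70% of its speed; a pose out of reach is approached as far as the arm can. A call with a gripper value outside its range is refused whole. The fingers move at their own pace and stop on an object; the grip force is fixed at half the most. Time passes only in rows, so rows that repeat a pose let the fingers close. It gives the time, the measured TCP pose, the force and the opening at its end, in the units of the state.
- get_obs(): the state, without advancing time (a new reading comes with each control period).
- snapshot(name): name is "scene" or "side" or "wrist"; returns (picture, depth): 400x640x3 uint8, red, green, blue; 400x640 float32, m along the optical axis (not along the pixel's ray), 0 where there is no reading.
- camera_model(name): a dict with "intrinsics" (3x3 intrinsics, pixels), "origin" and "orientation" of the camera in the world. Camera axes: x right, y down, z forward; pixel columns grow to the right and rows downward; lengths in m; the calibration is good to about 2 mm. A picture is of the moment at which its call begins: read the wrist's pose just before it. camera_model takes no time and is no camera call; for the wrist camera it gives the pose at the moment of the call.
- close_job(): hands the job in, once; it reports no verdict.
Trained networks look in the newest picture that a camera, given by its name, has taken for a name from the list of things; names that differ only in an ending like _2 or _b are one class to them, and where a whole thing is asked for, a point or a joint stands for the part that bears it (a point fixed in the world has none). Each returns a list of dicts, best first, with "confidence" (0 to 1); they miss things now and then, are a little off and sometimes report something else, mostly with a low value. They report only what shows in the picture. A call takes as long as a camera call. They do not tell look-alikes from the thing itself.
- silhouettes(camera, query): "pixels" (400x640 bool, what is visible of it) and "rect" ([left, top, right, bottom] in pixels, round what is visible of it).
The state is a dict: "time": time; "joint_positions": joint angles; "qvel": joint speeds; "joint_torque": joint torques, N m; "tool_pos": TCP position; "ee_rot": TCP orientation; "wrist_force": force on the tool from outside, world axes, zero at the start; "wrist_torque": the same for the moment, N m; "width": finger opening in m.
Only numpy, scipy, OpenCV 4.12 (cv2) and the standard library are available. Lean on these libraries where they do the work, as an engineer would, in place of code of your own. Each camera call takes 0.05 s, during which the arm holds its last target. There are 200 camera calls.

## Working session

There is one attempt and no reset: what is moved stays moved. The work goes in short steps, Python scripts to look and compute and a tool call to move; the robot and the scene stay as the last step left them, time stands still between calls to the robot, and variables do not carry over. Pictures are saved under pics/ and viewed, about 8 in all and at most 12, crops included, and the job is handed in when it is done.

Besides the shell and the picture viewer there is one more tool, called after "Request:" as name(argument=value, ...) on one line, values as JSON. step_arm: Moves the arm, as the interface text tells. Its arguments: {"type":"object","properties":{"steps":{"type":"array"}},"required":["steps"]}

```bash
mkdir -p pics; cat > h.py <<'E'
from bench import *
import numpy as np, cv2
from scipy.spatial.transform import Rotation as R
def cm(n):
    m=camera_model(n); o=np.array(m["orientation"])
    Rm = o if o.shape==(3,3) else R.from_euler('xyz',o).as_matrix()
    return np.array(m["intrinsics"]),np.array(m["origin"]),Rm
def cloud(depth,n,c=None):
    K,o,Rm=c or cm(n)
    v,u=np.mgrid[0:400,0:640]
    P=np.stack([(u-K[0,2])/K[0,0]*depth,(v-K[1,2])/K[1,1]*depth,depth],-1)
    W=P@Rm.T+o; W[depth<=0]=np.nan
    return W
def save(p,im): cv2.imwrite('pics/'+p,im[...,::-1])
E
python3 - <<'E'
from h import *
print(camera_model("scene"))
ims=[]
for n in("scene","side"):
    im,d=snapshot(n); W=cloud(d,n); save(n+'1.png',im); np.savez('/tmp/'+n,im=im,d=d,W=W)
    for q in("chime","stand","holder","striker","burner","pebble","bridge"):
        for s in silhouettes(n,q)[:4]:
            w=W[s["pixels"]]; w=w[~np.isnan(w[:,0])]
            if len(w)<5: continue
            print(n,q,round(s["confidence"],2),np.array(s["rect"]).round().astype(int),'med',np.median(w,0).round(3),'lo',np.percentile(w,3,axis=0).round(3),'hi',np.percentile(w,97,axis=0).round(3))
print(get_obs()["time"])
E
```

```text
{'intrinsics': array([[427.55185137,   0.        , 321.87213314],
       [  0.        , 427.55185137, 203.66583906],
       [  0.        ,   0.        ,   1.        ]]), 'origin': array([1.08908413, 0.2855667 , 1.05717416]), 'orientation': array([-2.59340546,  0.00761232,  2.24561552])}
scene chime 0.73 [451 238 476 261] med [0.503 0.265 0.077] lo [0.488 0.254 0.011] hi [0.506 0.276 0.117]
scene chime 0.56 [298 142 307 170] med [ 0.56  -0.229  0.09 ] lo [ 0.543 -0.244  0.042] hi [ 0.567 -0.222  0.15 ]
scene chime 0.5 [453 258 473 283] med [0.566 0.293 0.076] lo [0.527 0.282 0.001] hi [0.57  0.305 0.117]
scene stand 0.71 [449 263 473 283] med [0.567 0.294 0.08 ] lo [0.551 0.283 0.009] hi [0.57  0.304 0.117]
scene stand 0.7 [315 197 365 248] med [ 0.628 -0.035  0.045] lo [ 0.582 -0.102  0.009] hi [0.666 0.025 0.05 ]
scene holder 0.65 [293 157 307 183] med [ 0.568 -0.216  0.043] lo [ 0.528 -0.252  0.007] hi [ 0.586 -0.201  0.051]
scene striker 0.77 [297 146 307 174] med [ 0.56  -0.229  0.089] lo [ 0.545 -0.243  0.04 ] hi [ 0.568 -0.221  0.15 ]
scene burner 0.67 [205  93 243 144] med [ 0
[... 701 characters left out ...]
i [0.501 0.279 0.115]
side stand 0.74 [290 220 343 281] med [ 0.613 -0.019  0.042] lo [ 0.573 -0.096  0.003] hi [0.657 0.03  0.045]
side holder 0.77 [349 189 372 218] med [ 0.545 -0.207  0.036] lo [ 0.521 -0.247  0.004] hi [ 0.576 -0.198  0.046]
side striker 0.68 [356 162 364 200] med [ 0.55  -0.225  0.086] lo [ 0.541 -0.288  0.021] hi [ 0.562 -0.219  0.146]
side burner 0.67 [350 103 380 164] med [ 0.578 -0.469  0.097] lo [ 0.536 -0.514  0.008] hi [ 0.626 -0.454  0.159]
side pebble 0.58 [258 204 278 222] med [ 0.779 -0.129  0.016] lo [ 0.758 -0.157 -0.002] hi [ 0.803 -0.111  0.021]
side bridge 0.78 [199 289 243 321] med [0.77  0.156 0.018] lo [ 0.739  0.12  -0.002] hi [0.796 0.19  0.032]
0.8
```

```bash
ls
```

```text
h.py
pics
```

```bash
python3 - <<'E'
from h import *
a=np.load('/tmp/scene.npz')['im'];b=np.load('/tmp/side.npz')['im']
A=cv2.resize(a[80:330,190:510],(800,625),interpolation=cv2.INTER_CUBIC)[:600]
B=cv2.resize(b[150:400,190:510],(800,600),interpolation=cv2.INTER_CUBIC)
save('A.png',A);save('B.png',B)
E
```

```text
(no output)
```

View pics/A.png

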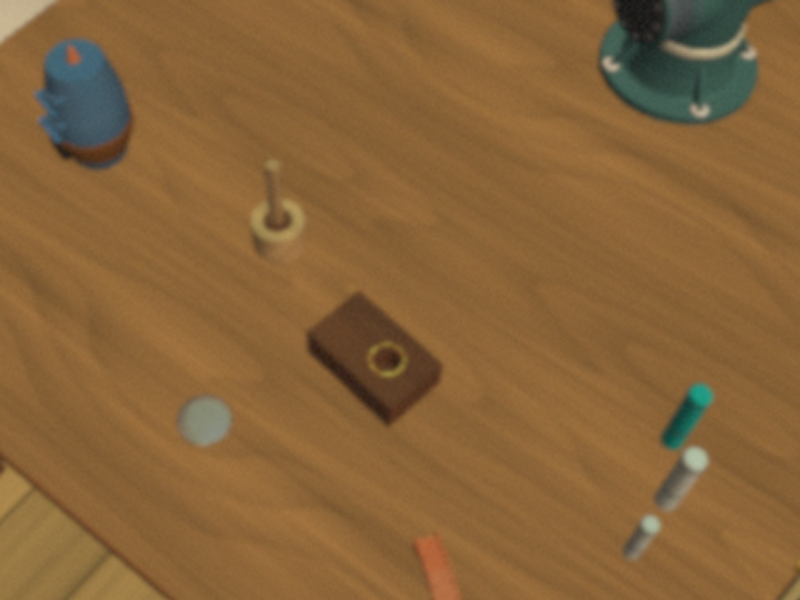

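View pics/B.png

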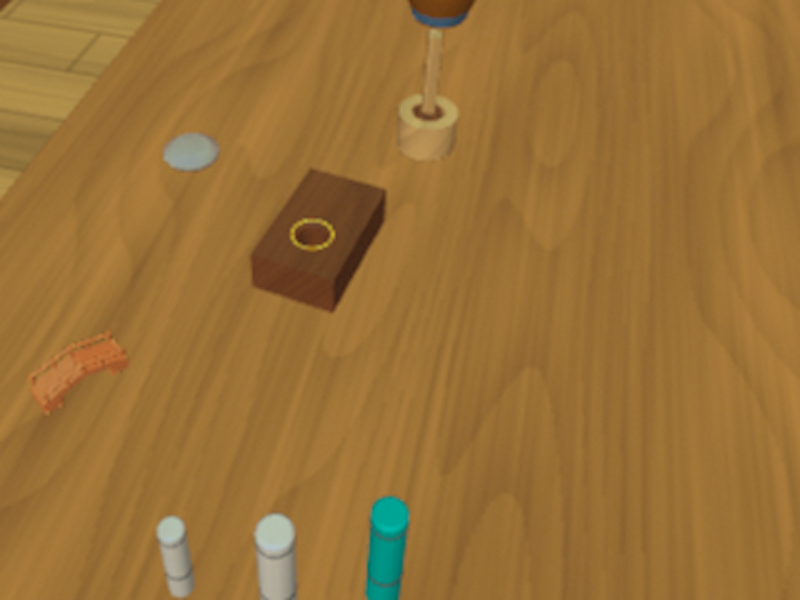

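The pictures show three tubes. The chime is the large grey one at A(683,478) and B(276,555), between the turquoise tube and the small grey one. The hole is at A(387,359) and B(312,235), and the striker stands in its cup.

```bash
cat >> h.py <<'E'
def ray(n,u,v,z,c=None):
    K,o,Rm=c or cm(n)
    d=Rm@np.array([(u-K[0,2])/K[0,0],(v-K[1,2])/K[1,1],1.]); return o+d*(z-o[2])/d[2]
def pose():
    s=get_obs(); r=np.array(s["ee_rot"]); 
    return np.array(s["tool_pos"]), (R.from_matrix(r) if r.shape==(3,3) else R.from_euler('xyz',r)), s
def down(jaw):  # tool z down, tool y along horizontal angle jaw
    y=np.array([np.cos(jaw),np.sin(jaw),0]);z=np.array([0,0,-1.]);return R.from_matrix(np.stack([np.cross(y,z),y,z],1))
def delta(p,Rt):
    p0,R0,s=pose(); t=R0.inv().apply(np.array(p)-p0); a=(R0.inv()*Rt).as_rotvec()
    print('t',t.round(4),'a',a.round(4),'deg',np.degrees(np.linalg.norm(a)).round(1)); return t,a
E
python3 - <<'E'
from h import *
print('hole',ray('scene',190+387*.4,80+359*.4,.045),ray('side',314.8,247.9,.045))
W=np.load('/tmp/scene.npz')['W'];V=np.load('/tmp/side.npz')['W']
# chime top faces: points z>.112
for X in(W,V):
    m=(X[...,2]>.110)&(X[...,2]<.122)&(X[...,0]>.45)&(X[...,0]<.65)&(X[...,1]>.22)&(X[...,1]<.34)
    q=X[m]; print('top',len(q)); 
    for lo,hi in((.45,.525),(.525,.59)):
        k=q[(q[:,0]>lo)&(q[:,0]<hi)]; print(len(k),k.mean(0) if len(k) else '')
p,r,s=pose(); print(p,r.as_matrix().round(3),s['width'],s['wrist_force'])
K,o,Rm=cm('wrist'); print(r.inv().apply(o-p).round(4),(r.as_matrix().T@Rm).round(3),K[0,0])
for j in(114,-66): delta([.557,.29,.20],down(np.radians(j)))
E
```

```text
hole [ 0.62207223 -0.01880772  0.045     ] [ 0.61854539 -0.01647939  0.045     ]
top 153
74 [0.49519725 0.26495508 0.11478043]
79 [0.55946956 0.29356233 0.11488048]
top 383
186 [0.49044022 0.26811698 0.11330851]
197 [0.55443602 0.2965408  0.11330179]
[0.17031171 0.5229878  0.21352216] [[-0.951  0.31   0.   ]
 [ 0.31   0.951  0.   ]
 [-0.     0.    -1.   ]] 0.09413948544144544 [ 0.89692896  0.10360381 -0.10179454]
[ 0.0672  0.0005 -0.1709] [[ 0.001 -0.972 -0.233]
 [ 1.     0.001  0.   ]
 [ 0.    -0.233  0.972]] 316.5546077521088
t [-0.4398 -0.1018  0.0135] a [ 1.000e-04  1.000e-04 -7.337e-01] deg 42.0
t [-0.4398 -0.1018  0.0135] a [ 1.0000e-04 -1.0000e-04  2.4079e+00] deg 138.0
```

Request:
step_arm(steps=[{"jaw": 1,"tx": -0.44,"ty": -0.1,"tz": -0.02,"az": -0.734},{"jaw": 1,"tx": -0.44,"ty": -0.1,"tz": -0.02,"az": -0.734},{"jaw": 1,"tx": -0.44,"ty": -0.1,"tz": -0.02,"az": -0.734},{"jaw": 1,"tx": -0.44,"ty": -0.1,"tz": -0.02,"az": -0.734},{"jaw": 1,"tx": -0.44,"ty": -0.1,"tz": -0.02,"az": -0.734},{"jaw": 1,"tx": -0.44,"ty": -0.1,"tz": -0.02,"az": -0.734},{"jaw": 1,"tx": -0.44,"ty": -0.1,"tz": -0.02,"az": -0.734},{"jaw": 1,"tx": -0.44,"ty": -0.1,"tz": -0.02,"az": -0.734}])

```text
invalid input
```

Request:
step_arm(steps=[{"jaw": 1},{"jaw": 1}])

```text
invalid input
```

Request:
step_arm(steps=[{"jaw": 1,"tx": -0.44,"ty": -0.1,"tz": -0.02,"ax": 0,"ay": 0,"az": -0.734},{"jaw": 1,"tx": -0.44,"ty": -0.1,"tz": -0.02,"ax": 0,"ay": 0,"az": -0.734},{"jaw": 1,"tx": -0.44,"ty": -0.1,"tz": -0.02,"ax": 0,"ay": 0,"az": -0.734},{"jaw": 1,"tx": -0.44,"ty": -0.1,"tz": -0.02,"ax": 0,"ay": 0,"az": -0.734},{"jaw": 1,"tx": -0.44,"ty": -0.1,"tz": -0.02,"ax": 0,"ay": 0,"az": -0.734},{"jaw": 1,"tx": -0.44,"ty": -0.1,"tz": -0.02,"ax": 0,"ay": 0,"az": -0.734},{"jaw": 1,"tx": -0.44,"ty": -0.1,"tz": -0.02,"ax": 0,"ay": 0,"az": -0.734},{"jaw": 1,"tx": -0.44,"ty": -0.1,"tz": -0.02,"ax": 0,"ay": 0,"az": -0.734}])

```text
time: 1.6
tool_pos: [0.4957, 0.3287, 0.2305]
ee_rot: [3.141, 0.001, -2.722]
wrist_force: [0.0, 0.6, -0.1]
width: 0.094
```

```bash
python3 - <<'E'
from h import *
delta([.557,.294,.22],down(np.radians(114)))
E
```

```text
t [-0.0419 -0.0566  0.0105] a [0.0003 0.0007 0.0003] deg 0.0
```

Request:
step_arm(steps=[{"jaw": 1,"tx": -0.042,"ty": -0.057,"tz": 0.0,"ax": 0,"ay": 0,"az": 0},{"jaw": 1,"tx": -0.042,"ty": -0.057,"tz": 0.0,"ax": 0,"ay": 0,"az": 0},{"jaw": 1,"tx": -0.042,"ty": -0.057,"tz": 0.0,"ax": 0,"ay": 0,"az": 0},{"jaw": 1,"tx": -0.042,"ty": -0.057,"tz": 0.0,"ax": 0,"ay": 0,"az": 0}])

```text
time: 2.0
tool_pos: [0.557, 0.2937, 0.2301]
ee_rot: [3.14, -0.0, -2.723]
wrist_force: [-0.4, -0.1, 0.1]
width: 0.0944
```

```bash
python3 - <<'E'
from h import *
c=cm('wrist'); im,d=snapshot('wrist'); W=cloud(d,'wrist',c); save('w1.png',im)
for s in silhouettes('wrist','chime')[:4]:
    w=W[s["pixels"]]; w=w[~np.isnan(w[:,0])]; t=w[(w[:,2]>.107)&(w[:,2]<.123)]
    print(round(s['confidence'],2),np.array(s['rect']).round(),len(t), (t.min(0)+t.max(0))/2 if len(t) else '',t.max(0)-t.min(0) if len(t) else '',t.mean(0) if len(t) else '')
p,r,s=pose(); print(p, s['time'])
E
```

```text
0.83 [307. 110. 332. 137.] 562 [0.49204816 0.26652802 0.11422282] [0.02269325 0.02322385 0.00526752] [0.49188556 0.26664765 0.11430333]
0.77 [284. 224. 302. 260.] 0   
0.69 [307. 171. 335. 211.] 507 [0.55585194 0.29523053 0.11212927] [0.02349747 0.02325287 0.00974978] [0.5551585  0.29503069 0.11409591]
[0.55615769 0.29466157 0.2308136 ] 2.1
```

View pics/w1.png

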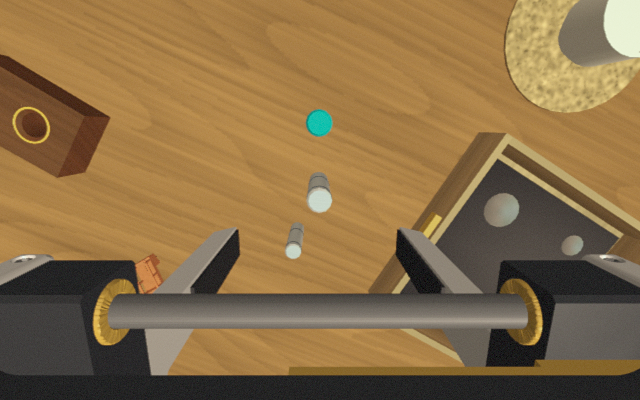

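The wrist view shows the turquoise tube at (319,123), the chime at (319,200) and the small grey tube at (293,245). A tray sits to the right at about (430,230), so I'll check how close it is.

```bash
python3 - <<'E'
from h import *
c=cm('wrist'); im,d=snapshot('wrist'); W=cloud(d,'wrist',c)
for u,v in((430,230),(415,255),(380,290),(500,140),(400,215),(465,170),(31,125),(62,143)): print(u,v,W[v,u].round(3))
print('hole',ray('wrist',31.5,125,.045,c))
p,r,s=pose()
delta([.5556,.295,.083],down(np.radians(114)))
E
```

```text
430 230 [0.548 0.435 0.052]
415 255 [0.531 0.335 0.26 ]
380 290 [0.647 0.424 0.035]
500 140 [0.428 0.451 0.059]
400 215 [ 0.554  0.414 -0.001]
465 170 [0.469 0.446 0.033]
31 125 [ 0.627 -0.031  0.029]
62 143 [0.627 0.016 0.044]
hole [ 0.62121896 -0.01797921  0.045     ]
t [0.0005 0.0002 0.148 ] a [0.0007 0.001  0.0024] deg 0.2
```

Request:
step_arm(steps=[{"jaw": 1,"tx": 0,"ty": 0,"tz": 0.05,"ax": 0,"ay": 0,"az": 0},{"jaw": 1,"tx": 0,"ty": 0,"tz": 0.1,"ax": 0,"ay": 0,"az": 0},{"jaw": 1,"tx": 0,"ty": 0,"tz": 0.13,"ax": 0,"ay": 0,"az": 0},{"jaw": 1,"tx": 0,"ty": 0,"tz": 0.148,"ax": 0,"ay": 0,"az": 0},{"jaw": 1,"tx": 0,"ty": 0,"tz": 0.148,"ax": 0,"ay": 0,"az": 0},{"jaw": 0.3,"tx": 0,"ty": 0,"tz": 0.148,"ax": 0,"ay": 0,"az": 0},{"jaw": 0.1,"tx": 0,"ty": 0,"tz": 0.148,"ax": 0,"ay": 0,"az": 0},{"jaw": 0.1,"tx": 0,"ty": 0,"tz": 0.148,"ax": 0,"ay": 0,"az": 0}])

```text
time: 2.95
tool_pos: [0.5571, 0.2958, 0.0854]
ee_rot: [3.141, 0.005, -2.72]
wrist_force: [-0.1, 0.0, 1.1]
width: 0.0736
```

Request:
step_arm(steps=[{"jaw": 0.1,"tx": 0,"ty": 0,"tz": 0,"ax": 0,"ay": 0,"az": 0},{"jaw": 0.1,"tx": 0,"ty": 0,"tz": 0,"ax": 0,"ay": 0,"az": 0},{"jaw": 0.1,"tx": 0,"ty": 0,"tz": 0,"ax": 0,"ay": 0,"az": 0},{"jaw": 0.1,"tx": 0,"ty": 0,"tz": 0,"ax": 0,"ay": 0,"az": 0}])

```text
time: 3.35
tool_pos: [0.5572, 0.2957, 0.0855]
ee_rot: [3.141, 0.005, -2.72]
wrist_force: [0.2, 0.6, 0.1]
width: 0.0413
```

Request:
step_arm(steps=[{"jaw": 0.1,"tx": 0,"ty": 0,"tz": 0,"ax": 0,"ay": 0,"az": 0},{"jaw": 0.1,"tx": 0,"ty": 0,"tz": 0,"ax": 0,"ay": 0,"az": 0},{"jaw": 0.1,"tx": 0,"ty": 0,"tz": 0,"ax": 0,"ay": 0,"az": 0},{"jaw": 0.1,"tx": 0,"ty": 0,"tz": 0,"ax": 0,"ay": 0,"az": 0},{"jaw": 0.1,"tx": 0,"ty": 0,"tz": 0,"ax": 0,"ay": 0,"az": 0}])

```text
time: 3.85
tool_pos: [0.5571, 0.2956, 0.0853]
ee_rot: [3.141, 0.005, -2.72]
wrist_force: [-0.6, -0.6, -0.2]
width: 0.0238
```

Request:
step_arm(steps=[{"jaw": 0.1,"tx": 0,"ty": 0,"tz": -0.03,"ax": 0,"ay": 0,"az": 0},{"jaw": 0.1,"tx": 0,"ty": 0,"tz": -0.07,"ax": 0,"ay": 0,"az": 0},{"jaw": 0.1,"tx": 0,"ty": 0,"tz": -0.11,"ax": 0,"ay": 0,"az": 0},{"jaw": 0.1,"tx": 0,"ty": 0,"tz": -0.15,"ax": 0,"ay": 0,"az": 0},{"jaw": 0.1,"tx": 0,"ty": 0,"tz": -0.16,"ax": 0,"ay": 0,"az": 0},{"jaw": 0.1,"tx": 0,"ty": 0,"tz": -0.16,"ax": 0,"ay": 0,"az": 0}])

```text
time: 4.45
tool_pos: [0.5572, 0.2956, 0.2471]
ee_rot: [3.141, 0.009, -2.72]
wrist_force: [0.5, -0.4, -1.0]
width: 0.0233
```

```bash
python3 - <<'E'
from h import *
p,r,s=pose(); print(p,s['width'],s['joint_positions'],s['time'])
for j in(114,90,): delta([.6205,-.0178,.2],down(np.radians(j)))
E
```

```text
[0.55719152 0.29556991 0.24709474] 0.023271863411863415 [ 3.97452118e-01  2.59668804e-01  1.10609343e+00  7.67674069e-04
  1.76694133e+00 -1.59476834e+00] 4.45
t [ 0.0709 -0.3119  0.0463] a [0.0006 0.0089 0.0027] deg 0.5
t [ 0.0709 -0.3119  0.0463] a [0.0024 0.0087 0.4216] deg 24.2
```

Request:
step_arm(steps=[{"jaw": 0.1,"tx": 0.071,"ty": -0.312,"tz": 0.04,"ax": 0,"ay": 0.009,"az": 0.002},{"jaw": 0.1,"tx": 0.071,"ty": -0.312,"tz": 0.04,"ax": 0,"ay": 0.009,"az": 0.002},{"jaw": 0.1,"tx": 0.071,"ty": -0.312,"tz": 0.04,"ax": 0,"ay": 0.009,"az": 0.002},{"jaw": 0.1,"tx": 0.071,"ty": -0.312,"tz": 0.04,"ax": 0,"ay": 0.009,"az": 0.002},{"jaw": 0.1,"tx": 0.071,"ty": -0.312,"tz": 0.04,"ax": 0,"ay": 0.009,"az": 0.002},{"jaw": 0.1,"tx": 0.071,"ty": -0.312,"tz": 0.04,"ax": 0,"ay": 0.009,"az": 0.002},{"jaw": 0.1,"tx": 0.071,"ty": -0.312,"tz": 0.04,"ax": 0,"ay": 0.009,"az": 0.002},{"jaw": 0.1,"tx": 0.071,"ty": -0.312,"tz": 0.04,"ax": 0,"ay": 0.009,"az": 0.002}])

```text
time: 5.25
tool_pos: [0.6188, -0.0215, 0.2007]
ee_rot: [3.138, -0.008, -2.727]
wrist_force: [-0.4, -0.3, -2.2]
width: 0.0231
```

```bash
python3 - <<'E'
from h import *
delta([.6205,-.0178,.2],down(np.radians(114)))
c=cm('wrist'); im,d=snapshot('wrist'); W=cloud(d,'wrist',c); save('w2.png',im)
a,da=snapshot('scene'); b,db=snapshot('side')
A=cv2.resize(a[130:280,260:420],(640,600),interpolation=cv2.INTER_CUBIC);B=cv2.resize(b[170:320,240:400],(640,600),interpolation=cv2.INTER_CUBIC)
save('c2.png',cv2.resize(np.vstack([cv2.resize(im,(800,500)),cv2.resize(np.hstack([A,B]),(800,375))]),(548,600)))
E
```

```text
t [-0.0031  0.0027  0.0007] a [ 0.0041 -0.008  -0.0047] deg 0.6
```

View pics/c2.png

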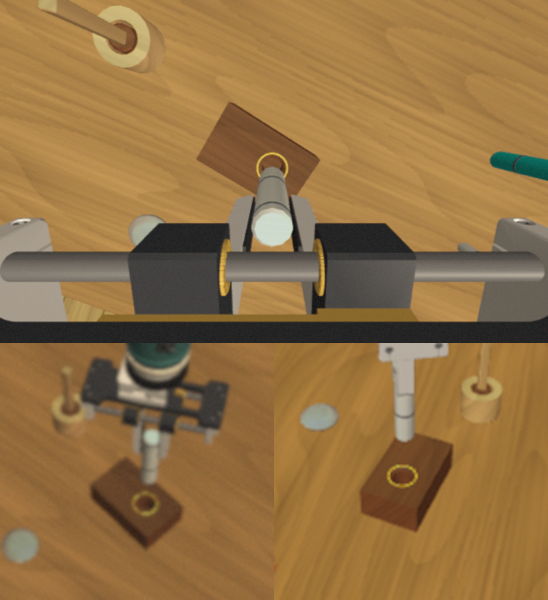

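The wrist view shows the chime upright in the jaws, and the ring of the hole at (272,167) in the composite. Next I'll measure the chime's axis and the ring with the same camera.

```bash
cat > fit.py <<'E'
from h import *
from scipy.optimize import least_squares
def look():
    p,r,s=pose(); c=cm('wrist'); im,d=snapshot('wrist'); W=cloud(d,'wrist',c); return p,r,c,im,d,W
def ring(im,c,box):
    h=cv2.cvtColor(im,cv2.COLOR_RGB2HSV); m=cv2.inRange(h,(20,130,120),(35,255,255)); M=np.zeros_like(m); x0,y0,x1,y1=box; M[y0:y1,x0:x1]=m[y0:y1,x0:x1]
    v,u=np.nonzero(M); P=np.array([ray('wrist',a,b,.045,c) for a,b in zip(u,v)])
    f=least_squares(lambda q:np.hypot(P[:,0]-q[0],P[:,1]-q[1])-q[2],[*np.median(P,0)[:2],.015],loss='soft_l1',f_scale=.001)
    return f.x,len(u),np.abs(f.fun).mean()
def cyl(W,p,r):
    T=(W.reshape(-1,3)-p)@r.as_matrix(); T=T[~np.isnan(T[:,0])]
    T=T[(np.abs(T[:,1])<.013)&(np.abs(T[:,0])<.018)&(T[:,2]>-.028)&(T[:,2]<.095)]
    f=least_squares(lambda q:np.hypot(T[:,0]-q[0]-q[2]*T[:,2],T[:,1]-q[1]-q[3]*T[:,2])-.012,[0,0,0,0],loss='soft_l1',f_scale=.001)
    return f.x,len(T),np.abs(f.fun).mean(),T[:,2].min()
E
python3 - <<'E'
from fit import *
p,r,c,im,d,W=look()
R1=ring(im,c,(285,165,350,215)); C=cyl(W,p,r); print(R1,C,p)
q=C[0]; a=r.apply([q[2],q[3],1]); b=p+r.apply([q[0],q[1],0]); foot=b+a*.085; print('axis',a.round(4),'foot',foot.round(4),'to hole',(R1[0][:2]-foot[:2]).round(4))
up=-a
ax=np.cross(up,[0,0,1]); print('tilt fix world rotvec',ax,'tool',r.inv().apply(ax))
Rn=R.from_rotvec(ax)*r
# target: chime axis foot over the hole at same z
off=Rn.apply([q[0],q[1],0])+Rn.apply([q[2],q[3],1])*.085
tgt=np.array([*R1[0][:2],0])-np.array([off[0],off[1],0]); tgt[2]=.2
print(tgt); delta(tgt,Rn)
E
```

```text
(array([ 0.6211127 , -0.01929478,  0.01844807]), 197, np.float64(0.0006871432263924184)) (array([0.00088496, 0.0003444 , 0.00412374, 0.00110698]), 2105, np.float64(0.00043397392436753145), np.float64(-0.027999987866843205)) [ 0.61941801 -0.0170157   0.20383416]
axis [-0.0086  0.0011 -1.    ] foot [ 0.6177 -0.017   0.1188] to hole [ 0.0034 -0.0023]
tilt fix world rotvec [-0.00113066 -0.00863301  0.        ] tool [ 4.55389834e-03 -7.42085713e-03 -1.05643435e-05]
[ 0.62206117 -0.01924823  0.2       ]
t [-0.0011 -0.0034  0.0047] a [ 0.0037 -0.0062  0.0009] deg 0.4
```

Request:
step_arm(steps=[{"jaw": 0.1,"tx": -0.001,"ty": -0.0033,"tz": 0.005,"ax": 0.004,"ay": -0.006,"az": 0},{"jaw": 0.1,"tx": -0.001,"ty": -0.0033,"tz": 0.03,"ax": 0.004,"ay": -0.006,"az": 0},{"jaw": 0.1,"tx": -0.001,"ty": -0.0033,"tz": 0.055,"ax": 0.004,"ay": -0.006,"az": 0},{"jaw": 0.1,"tx": -0.001,"ty": -0.0033,"tz": 0.055,"ax": 0.004,"ay": -0.006,"az": 0},{"jaw": 0.1,"tx": -0.001,"ty": -0.0033,"tz": 0.055,"ax": 0.004,"ay": -0.006,"az": 0},{"jaw": 0.1,"tx": -0.001,"ty": -0.0033,"tz": 0.055,"ax": 0.004,"ay": -0.006,"az": 0}])

```text
time: 6.05
tool_pos: [0.6227, -0.0187, 0.1516]
ee_rot: [-3.139, 0.007, -2.72]
wrist_force: [0.0, 1.4, -1.6]
width: 0.0233
```

```bash
python3 - <<'E'
from fit import *
p,r,c,im,d,W=look()
C=cyl(W,p,r); print(C,p)
q=C[0]; a=r.apply([q[2],q[3],1]); b=p+r.apply([q[0],q[1],0]); foot=b+a*.085; print('axis',a.round(4),'foot',foot.round(4))
save('w3.png',im[120:340,200:440])
g=[.6211,-.0192]
try:
    R1=ring(im,c,(285,150,355,235)); print(R1); 
except Exception as e: print(e)
off=foot-p; delta([g[0]-off[0],g[1]-off[1],p[2]],r)
E
```

```text
(array([0.00089321, 0.00035523, 0.003906  , 0.00111458]), 2110, np.float64(0.0004417984129405138), np.float64(-0.027994944745333573)) [ 0.62268179 -0.0186709   0.15155467]
axis [ 3.2e-03 -7.0e-04 -1.0e+00] foot [ 0.622  -0.0188  0.0665]
(array([ 0.62105305, -0.01917466,  0.01849232]), 261, np.float64(0.0006418929727426107))
t [0.0011 0.0002 0.0003] a [-0.0003  0.0005 -0.0002] deg 0.0
```

View pics/w3.png

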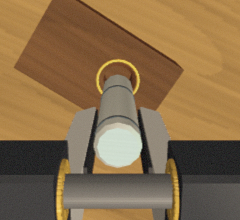

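The foot is within about 1 mm of the ring centre, so I'll insert.

Request:
step_arm(steps=[{"jaw": 0.1,"tx": 0.001,"ty": 0.0,"tz": 0.01,"ax": 0,"ay": 0.003,"az": 0},{"jaw": 0.1,"tx": 0.001,"ty": 0.0,"tz": 0.018,"ax": 0,"ay": 0.003,"az": 0},{"jaw": 0.1,"tx": 0.001,"ty": 0.0,"tz": 0.022,"ax": 0,"ay": 0.003,"az": 0},{"jaw": 0.1,"tx": 0.001,"ty": 0.0,"tz": 0.026,"ax": 0,"ay": 0.003,"az": 0},{"jaw": 0.1,"tx": 0.001,"ty": 0.0,"tz": 0.03,"ax": 0,"ay": 0.003,"az": 0},{"jaw": 0.1,"tx": 0.001,"ty": 0.0,"tz": 0.03,"ax": 0,"ay": 0.003,"az": 0}])

```text
time: 6.7
tool_pos: [0.6217, -0.0193, 0.1209]
ee_rot: [-3.139, 0.003, -2.72]
wrist_force: [-0.1, -0.7, -1.6]
width: 0.0234
```

Request:
step_arm(steps=[{"jaw": 0.1,"tx": 0,"ty": 0.0,"tz": 0.006,"ax": 0,"ay": 0,"az": 0},{"jaw": 0.1,"tx": 0,"ty": 0.0,"tz": 0.012,"ax": 0,"ay": 0,"az": 0},{"jaw": 0.1,"tx": 0,"ty": 0.0,"tz": 0.018,"ax": 0,"ay": 0,"az": 0},{"jaw": 0.1,"tx": 0,"ty": 0.0,"tz": 0.022,"ax": 0,"ay": 0,"az": 0},{"jaw": 0.1,"tx": 0,"ty": 0.0,"tz": 0.0255,"ax": 0,"ay": 0,"az": 0},{"jaw": 0.1,"tx": 0,"ty": 0.0,"tz": 0.0255,"ax": 0,"ay": 0,"az": 0}])

```text
time: 7.3
tool_pos: [0.6219, -0.0193, 0.0955]
ee_rot: [-3.139, 0.003, -2.72]
wrist_force: [-0.5, -0.3, -1.4]
width: 0.0235
```

Request:
step_arm(steps=[{"jaw": 0.1,"tx": 0,"ty": 0.0,"tz": 0.001,"ax": 0,"ay": 0,"az": 0},{"jaw": 0.6,"tx": 0,"ty": 0.0,"tz": 0.001,"ax": 0,"ay": 0,"az": 0},{"jaw": 0.6,"tx": 0,"ty": 0.0,"tz": 0.001,"ax": 0,"ay": 0,"az": 0},{"jaw": 0.6,"tx": 0,"ty": 0.0,"tz": 0.001,"ax": 0,"ay": 0,"az": 0},{"jaw": 0.6,"tx": 0,"ty": 0.0,"tz": 0.001,"ax": 0,"ay": 0,"az": 0},{"jaw": 0.6,"tx": 0,"ty": 0.0,"tz": 0.001,"ax": 0,"ay": 0,"az": 0}])

```text
time: 7.9
tool_pos: [0.6219, -0.0193, 0.0944]
ee_rot: [-3.139, 0.003, -2.72]
wrist_force: [-0.1, 0.5, -0.0]
width: 0.0558
```

Request:
step_arm(steps=[{"jaw": 0.6,"tx": 0,"ty": 0.0,"tz": -0.03,"ax": 0,"ay": 0,"az": 0},{"jaw": 0.6,"tx": 0,"ty": 0.0,"tz": -0.07,"ax": 0,"ay": 0,"az": 0},{"jaw": 0.6,"tx": 0,"ty": 0.0,"tz": -0.12,"ax": 0,"ay": 0,"az": 0},{"jaw": 0.6,"tx": 0,"ty": 0.0,"tz": -0.16,"ax": 0,"ay": 0,"az": 0},{"jaw": 0.6,"tx": 0,"ty": 0.0,"tz": -0.16,"ax": 0,"ay": 0,"az": 0},{"jaw": 0.6,"tx": 0,"ty": 0.0,"tz": -0.16,"ax": 0,"ay": 0,"az": 0}])

```text
time: 8.5
tool_pos: [0.6218, -0.0191, 0.2558]
ee_rot: [-3.137, 0.006, -2.72]
wrist_force: [1.5, 0.1, -0.2]
width: 0.0565
```

```bash
python3 - <<'E'
from fit import *
p,r,c,im,d,W=look(); save('w4.png',im)
for s in silhouettes('wrist','chime')[:3]:
    w=W[s["pixels"]]; w=w[~np.isnan(w[:,0])]; t=w[w[:,2]>w[:,2].max()-.008]; print(s['confidence'],np.array(s['rect']).round(),(t.min(0)+t.max(0))/2,np.median(t,0))
q='striker'
for s in silhouettes('wrist',q)[:2]:
    w=W[s["pixels"]]; w=w[~np.isnan(w[:,0])]; w=w[w[:,2]>.055]; print(q,np.array(s['rect']).round(),[ (z,np.median(w[(abs(w[:,2]-z)<.01)],0).round(4)) for z in(.07,.1,.13,.145)])
print(p)
p,r,s=pose(); print(s['joint_positions'])
for j in(114,90,60): delta([.553,-.229,.25],down(np.radians(j)))
E
```

```text
0.93 [304. 167. 331. 203.] [ 0.62054111 -0.02006264  0.12288494] [ 0.61974974 -0.01995202  0.124357  ]
striker [102.   8. 184.  62.] [(0.07, array([ 0.5527, -0.2253,  0.0707])), (0.1, array([ 0.5527, -0.2251,  0.101 ])), (0.13, array([ 0.5528, -0.2254,  0.1306])), (0.145, array([ 0.553 , -0.2284,  0.1467]))]
[ 0.621849   -0.0191367   0.25579326]
[-1.21501087e-01  2.44318322e-01  1.11593120e+00 -7.71713304e-04
  1.78210826e+00 -2.11398913e+00]
t [ 0.1474 -0.164   0.0018] a [-0.0003 -0.001   0.0027] deg 0.2
t [ 0.1474 -0.164   0.0018] a [-0.0005 -0.001   0.4215] deg 24.2
t [ 0.1474 -0.164   0.0018] a [-7.000e-04 -8.000e-04  9.451e-01] deg 54.2
```

View pics/w4.png

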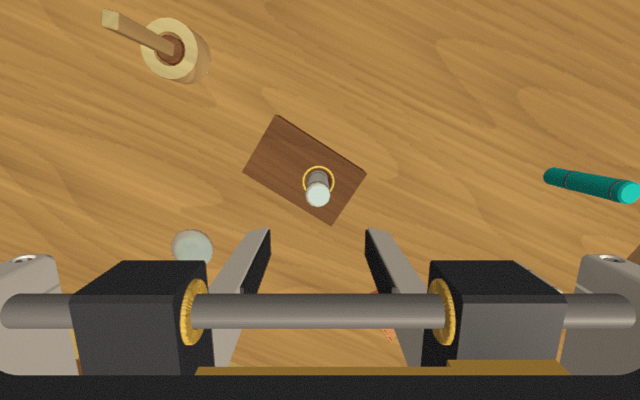

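The chime is home: its top is at z≈0.1245, at (0.6205,−0.020). The striker is at (145,40), with its handle about vertical. I'll move over it.

Request:
step_arm(steps=[{"jaw": 0.8,"tx": 0.147,"ty": -0.164,"tz": -0.02,"ax": 0,"ay": 0,"az": 0.42},{"jaw": 0.8,"tx": 0.147,"ty": -0.164,"tz": -0.02,"ax": 0,"ay": 0,"az": 0.42},{"jaw": 0.8,"tx": 0.147,"ty": -0.164,"tz": -0.02,"ax": 0,"ay": 0,"az": 0.42},{"jaw": 0.8,"tx": 0.147,"ty": -0.164,"tz": -0.02,"ax": 0,"ay": 0,"az": 0.42},{"jaw": 0.8,"tx": 0.147,"ty": -0.164,"tz": -0.02,"ax": 0,"ay": 0,"az": 0.42},{"jaw": 0.8,"tx": 0.147,"ty": -0.164,"tz": -0.02,"ax": 0,"ay": 0,"az": 0.42},{"jaw": 0.8,"tx": 0.147,"ty": -0.164,"tz": -0.02,"ax": 0,"ay": 0,"az": 0.42}])

```text
time: 9.35
tool_pos: [0.553, -0.2285, 0.2699]
ee_rot: [3.14, -0.003, -3.141]
wrist_force: [-0.9, -0.3, 0.4]
width: 0.0752
```

```bash
python3 - <<'E'
from fit import *
p,r,c,im,d,W=look(); save('w5.png',im)
print(p,r.as_euler('xyz'))
S=silhouettes('wrist','striker')
for s in S[:2]: print(s['confidence'],np.array(s['rect']).round())
x0,y0,x1,y1=[int(v) for v in S[0]['rect']]
np.savez('/tmp/w5',W=W,im=im,m=S[0]['pixels'])
M=(W[...,2]>.06)&(W[...,2]<.16)&(np.abs(W[...,0]-.553)<.03)&(np.abs(W[...,1]+.226)<.03)
w=W[M]
top=w[w[:,2]>.1455]; print('top',len(top),top.mean(0),cv2.minAreaRect((top[:,:2]*1000).astype(np.float32)))
v,u=np.nonzero(M&(W[...,2]>.1455)); print('px',u.min(),u.max(),v.min(),v.max())
for z in(.07,.09,.11,.13): 
    t=w[abs(w[:,2]-z)<.01]; print(z,len(t),cv2.minAreaRect((t[:,:2]*1000).astype(np.float32)))
cr=im[max(y0-25,0):y1+40,max(x0-50,0):x1+50]; print(cr.shape,x0,y0); save('w5c.png',cv2.resize(cr,None,fx=4,fy=4,interpolation=cv2.INTER_CUBIC)[:600,:800])
E
```

```text
[ 0.55298938 -0.22847596  0.26990195] [ 3.13990723 -0.00347125 -3.14080856]
0.79 [303. 168. 326. 206.]
top 198 [ 0.55252966 -0.23195942  0.14738892] ((552.652099609375, -232.00111389160156), (13.553459167480469, 13.702131271362305), 12.03457260131836)
px 305 321 192 207
0.07 36 ((548.0003662109375, -229.8916778564453), (16.319337844848633, 7.241400241851807), 62.128177642822266)
0.09 39 ((547.8850708007812, -230.79620361328125), (15.969038963317871, 7.36259651184082), 69.46775817871094)
0.11 45 ((547.52099609375, -231.02610778808594), (15.488919258117676, 6.505039215087891), 70.83601379394531)
0.13 54 ((547.4773559570312, -231.75186157226562), (14.998209953308105, 6.255419731140137), 78.9094009399414)
(103, 124, 3) 302 168
```

View pics/w5c.png

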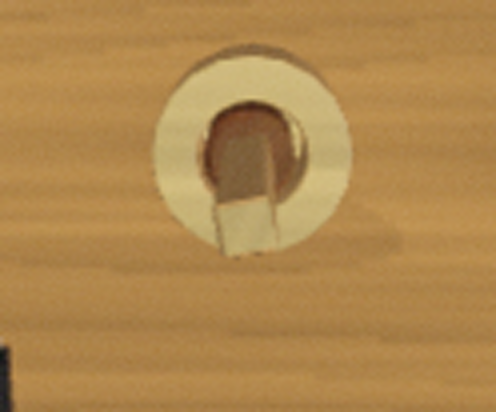

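The handle's top face is turned about 12°, which agrees with the depth fit, and sits at (0.5526,−0.232). I'll set the jaws to 102° and descend.

Request:
step_arm(steps=[{"jaw": 0.6,"tx": 0.0,"ty": -0.003,"tz": 0.03,"ax": 0,"ay": 0.003,"az": -0.21},{"jaw": 0.6,"tx": 0.0,"ty": -0.003,"tz": 0.07,"ax": 0,"ay": 0.003,"az": -0.21},{"jaw": 0.6,"tx": 0.0,"ty": -0.003,"tz": 0.11,"ax": 0,"ay": 0.003,"az": -0.21},{"jaw": 0.6,"tx": 0.0,"ty": -0.003,"tz": 0.14,"ax": 0,"ay": 0.003,"az": -0.21},{"jaw": 0.6,"tx": 0.0,"ty": -0.003,"tz": 0.151,"ax": 0,"ay": 0.003,"az": -0.21},{"jaw": 0.6,"tx": 0.0,"ty": -0.003,"tz": 0.151,"ax": 0,"ay": 0.003,"az": -0.21},{"jaw": 0.6,"tx": 0.0,"ty": -0.003,"tz": 0.151,"ax": 0,"ay": 0.003,"az": -0.21}])

```text
time: 10.15
tool_pos: [0.5544, -0.23, 0.1213]
ee_rot: [3.142, -0.003, -2.927]
wrist_force: [0.2, 0.3, 0.4]
width: 0.0566
```

Request:
step_arm(steps=[{"jaw": 0.05,"tx": 0.0,"ty": 0,"tz": 0,"ax": 0,"ay": 0,"az": 0},{"jaw": 0.05,"tx": 0.0,"ty": 0,"tz": 0,"ax": 0,"ay": 0,"az": 0},{"jaw": 0.05,"tx": 0.0,"ty": 0,"tz": 0,"ax": 0,"ay": 0,"az": 0},{"jaw": 0.05,"tx": 0.0,"ty": 0,"tz": 0,"ax": 0,"ay": 0,"az": 0},{"jaw": 0.05,"tx": 0.0,"ty": 0,"tz": 0,"ax": 0,"ay": 0,"az": 0},{"jaw": 0.05,"tx": 0.0,"ty": 0,"tz": 0,"ax": 0,"ay": 0,"az": 0},{"jaw": 0.05,"tx": 0.0,"ty": 0,"tz": 0,"ax": 0,"ay": 0,"az": 0},{"jaw": 0.05,"tx": 0.0,"ty": 0,"tz": 0,"ax": 0,"ay": 0,"az": 0}])

```text
time: 10.95
tool_pos: [0.5543, -0.23, 0.1212]
ee_rot: [3.141, -0.003, -2.927]
wrist_force: [-0.3, -0.5, 0.1]
width: 0.0139
```

Request:
step_arm(steps=[{"jaw": 0.05,"tx": 0.0,"ty": 0,"tz": 0,"ax": 0,"ay": 0,"az": 0},{"jaw": 0.05,"tx": 0.0,"ty": 0,"tz": -0.015,"ax": 0,"ay": 0,"az": 0},{"jaw": 0.05,"tx": 0.0,"ty": 0,"tz": -0.04,"ax": 0,"ay": 0,"az": 0},{"jaw": 0.05,"tx": 0.0,"ty": 0,"tz": -0.07,"ax": 0,"ay": 0,"az": 0},{"jaw": 0.05,"tx": 0.0,"ty": 0,"tz": -0.11,"ax": 0,"ay": 0,"az": 0},{"jaw": 0.05,"tx": 0.0,"ty": 0,"tz": -0.15,"ax": 0,"ay": 0,"az": 0},{"jaw": 0.05,"tx": 0.0,"ty": 0,"tz": -0.18,"ax": 0,"ay": 0,"az": 0},{"jaw": 0.05,"tx": 0.0,"ty": 0,"tz": -0.18,"ax": 0,"ay": 0,"az": 0}])

```text
time: 11.75
tool_pos: [0.5562, -0.2305, 0.3089]
ee_rot: [-3.134, 0.006, -2.927]
wrist_force: [1.2, -0.4, -0.0]
width: 0.0139
```

```bash
python3 - <<'E'
from h import *
p,r,s=pose(); print(p,s['width'],s['wrist_force'],np.array(s['joint_positions']).round(2))
# tilt about tool y by 45deg so z points outward
for sg in(-1,1):
    Rt=r*R.from_rotvec([0,sg*np.pi/4,0]); z=Rt.as_matrix()[:,2]; print(sg,z.round(3))
    L=.132-.011-.008-.02 # TCP to head centre 
    L=.1212-.028
    h=np.array([.6205,-.0195,.125+.05+.06]); delta(h-z*L,Rt); print(h-z*L)
E
```

```text
[ 0.5562022  -0.23053743  0.30888224] 0.013944097713700327 [ 1.23795195 -0.41709158 -0.04305905] [-0.49  0.2   1.05 -0.    1.88 -2.27]
-1 [ 0.696  0.146 -0.703]
t [-0.0414  0.1931  0.0072] a [-0.     -0.7854  0.    ] deg 45.0
[ 0.55563165 -0.03311647  0.30052045]
1 [-0.686 -0.155 -0.711]
t [-0.1732  0.1931  0.0072] a [ 0.      0.7854 -0.    ] deg 45.0
[ 0.68441898 -0.00508562  0.30127842]
```

Request:
step_arm(steps=[{"jaw": 0.05,"tx": -0.005,"ty": 0.025,"tz": 0.0,"ax": 0,"ay": -0.1,"az": 0},{"jaw": 0.05,"tx": -0.01,"ty": 0.05,"tz": 0.0,"ax": 0,"ay": -0.2,"az": 0},{"jaw": 0.05,"tx": -0.015,"ty": 0.075,"tz": 0.0,"ax": 0,"ay": -0.3,"az": 0},{"jaw": 0.05,"tx": -0.02,"ty": 0.1,"tz": 0.0,"ax": 0,"ay": -0.4,"az": 0},{"jaw": 0.05,"tx": -0.025,"ty": 0.125,"tz": 0.0,"ax": 0,"ay": -0.5,"az": 0},{"jaw": 0.05,"tx": -0.03,"ty": 0.15,"tz": 0.005,"ax": 0,"ay": -0.6,"az": 0},{"jaw": 0.05,"tx": -0.036,"ty": 0.175,"tz": 0.007,"ax": 0,"ay": -0.7,"az": 0},{"jaw": 0.05,"tx": -0.041,"ty": 0.193,"tz": 0.007,"ax": 0,"ay": -0.785,"az": 0}])

```text
time: 12.55
tool_pos: [0.5538, -0.0316, 0.2986]
ee_rot: [-3.134, 0.792, -2.921]
wrist_force: [0.8, 0.5, -0.9]
width: 0.0141
```

```bash
python3 - <<'E'
from fit import *
p,r,c,im,d,W=look(); s=get_obs(); print(p,s['width'],s['wrist_force'],np.array(s['joint_positions']).round(2))
z=r.as_matrix()[:,2]; print('z',z.round(3))
# striker axis in tool frame from wrist depth
T=(W.reshape(-1,3)-p)@r.as_matrix(); T=T[~np.isnan(T[:,0])]
for lo,hi in((.012,.03),(.03,.05),(.05,.07),(.075,.11)):
    t=T[(T[:,2]>lo)&(T[:,2]<hi)&(abs(T[:,0])<.03)&(abs(T[:,1])<.03)]; print(lo,len(t),t.min(0).round(4),t.max(0).round(4))
t=T[(abs(T[:,0])<.03)&(abs(T[:,1])<.03)]; print('zmax',np.percentile(t[t[:,2]<.15][:,2],[95,99,100]))
a,da=snapshot('scene'); b,db=snapshot('side')
A=cv2.resize(a[100:270,250:430],(540,510));B=cv2.resize(b[120:290,240:420],(540,510))
save('c6.png',cv2.resize(np.hstack([im[:, 150:490],cv2.resize(np.vstack([A,B]),(212,400))]),(800,580)))
for n,dd in(('scene',da),('side',db)):
    V=cloud(dd,n)
    for q in silhouettes(n,'striker')[:1]:
        w=V[q['pixels']]; w=w[~np.isnan(w[:,0])]; print(n,q['confidence'],np.percentile(w,5,axis=0).round(3),np.percentile(w,95,axis=0).round(3))
L=.0932; h=np.array([.6205,-.0195,.175])
Rt=r*R.from_rotvec([0,-(np.pi/4-np.arccos(-z[2])),0])
delta(h-Rt.as_matrix()[:,2]*L,Rt)
E
```

```text
[ 0.55382368 -0.0315981   0.29859388] 0.013695298073642795 [-2.25851832  3.34856205 -2.32753965] [-0.43 -0.44  1.85  0.5   1.1  -2.3 ]
z [ 0.696  0.148 -0.703]
0.012 175 [ 0.0073 -0.0064  0.0121] [0.0097 0.0076 0.0299]
0.03 153 [ 0.0076 -0.0061  0.03  ] [0.0096 0.0074 0.0494]
0.05 116 [ 0.0072 -0.0063  0.0505] [0.0096 0.0076 0.0699]
0.075 392 [-0.0082 -0.0138  0.075 ] [0.0173 0.0152 0.1092]
zmax [-0.00108554  0.07576356  0.11163134]
scene 0.88 [ 0.544 -0.034  0.226] [ 0.634 -0.003  0.31 ]
side 0.87 [ 0.56  -0.025  0.218] [ 0.628 -0.001  0.282]
t [0.0425 0.0011 0.0429] a [-0.0027  0.0047  0.0014] deg 0.3
```

View pics/c6.png

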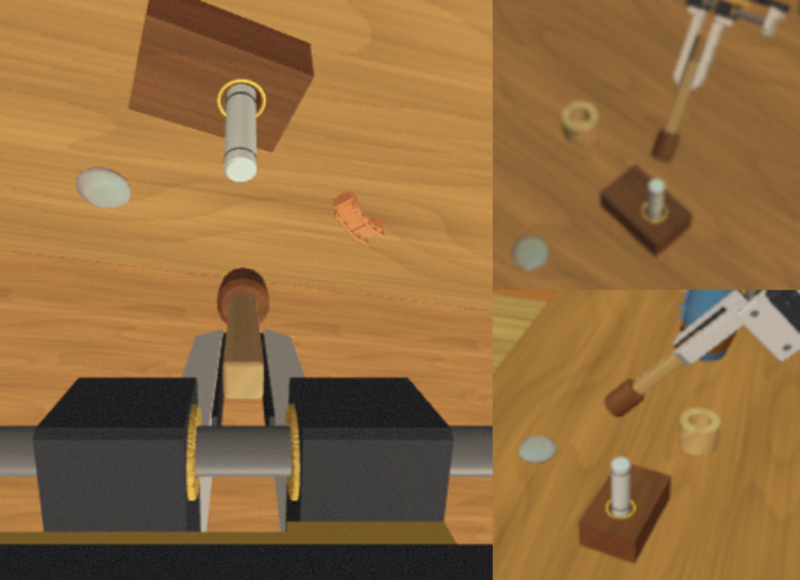

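The striker is held straight, leaning about 45° with its head down, high above the chime. I'll lower it so the head centre is 5 cm above the chime top.

Request:
step_arm(steps=[{"jaw": 0.05,"tx": 0.01,"ty": 0,"tz": 0.01,"ax": 0,"ay": 0,"az": 0},{"jaw": 0.05,"tx": 0.02,"ty": 0,"tz": 0.02,"ax": 0,"ay": 0,"az": 0},{"jaw": 0.05,"tx": 0.03,"ty": 0.001,"tz": 0.03,"ax": 0,"ay": 0.003,"az": 0},{"jaw": 0.05,"tx": 0.037,"ty": 0.001,"tz": 0.039,"ax": 0,"ay": 0.004,"az": 0},{"jaw": 0.05,"tx": 0.041,"ty": 0.001,"tz": 0.043,"ax": 0,"ay": 0.005,"az": 0},{"jaw": 0.05,"tx": 0.041,"ty": 0.001,"tz": 0.043,"ax": 0,"ay": 0.005,"az": 0},{"jaw": 0.05,"tx": 0.041,"ty": 0.001,"tz": 0.043,"ax": 0,"ay": 0.005,"az": 0},{"jaw": 0.05,"tx": 0.041,"ty": 0.001,"tz": 0.043,"ax": 0,"ay": 0.005,"az": 0}])

```text
time: 13.6
tool_pos: [0.5575, -0.0332, 0.2431]
ee_rot: [-3.128, 0.787, -2.918]
wrist_force: [0.4, -0.4, 0.1]
width: 0.014
```

```bash
python3 - <<'E'
from fit import *
p,r,c,im,d,W=look(); s=get_obs(); print(p,s['width'],np.abs(s['qvel']).max())
M=r.as_matrix(); z=M[:,2]; print('tilt',np.degrees(np.arccos(-z[2])),'head',p+M@[.0015,.0006,.092])
T=(W.reshape(-1,3)-p)@M; T=T[~np.isnan(T[:,0])]
for lo,hi in((.012,.03),(.05,.07),(.075,.115)):
    t=T[(T[:,2]>lo)&(T[:,2]<hi)&(abs(T[:,0])<.03)&(abs(T[:,1])<.03)]; print(lo,t.min(0).round(4),t.max(0).round(4))
a,da=snapshot('scene'); b,db=snapshot('side')
for n,dd in(('scene',da),('side',db)):
    V=cloud(dd,n)
    for q in ('chime','burner','pebble','bridge'):
      for k in silhouettes(n,q)[:3]:
        w=V[k['pixels']]; w=w[~np.isnan(w[:,0])]; print(n,q,round(k['confidence'],2),np.median(w,0).round(3),w[:,2].max().round(3))
A=cv2.resize(a[150:260,280:400],(400,367));B=cv2.resize(b[150:260,250:370],(400,367))
save('c7.png',np.hstack([A,B]))
E
```

```text
[ 0.55749726 -0.03318801  0.2430854 ] 0.013671050543321343 0.0020791400006360686
tilt 45.07458421987072 head [ 0.62011728 -0.01960497  0.17704871]
0.012 [ 0.0075 -0.0063  0.012 ] [0.0097 0.0076 0.0299]
0.05 [ 0.0072 -0.0063  0.0504] [0.0096 0.0073 0.07  ]
0.075 [-0.0086 -0.0137  0.075 ] [0.0174 0.0151 0.1116]
scene chime 0.66 [0.633 0.294 0.061] 0.087
scene chime 0.61 [0.502 0.265 0.084] 0.119
scene chime 0.52 [ 0.63  -0.016  0.099] 0.13
scene burner 0.68 [ 0.605 -0.479  0.116] 0.181
scene pebble 0.86 [ 0.792 -0.137  0.02 ] 0.026
scene bridge 0.57 [0.772 0.157 0.021] 0.036
side chime 0.92 [0.62  0.302 0.058] 0.084
side chime 0.87 [0.49  0.276 0.083] 0.116
side chime 0.86 [ 0.616 -0.01   0.087] 0.126
side burner 0.81 [ 0.591 -0.466  0.105] 0.344
side pebble 0.61 [ 0.78  -0.129  0.016] 0.022
side bridge 0.78 [0.768 0.158 0.018] 0.035
```

View pics/c7.png

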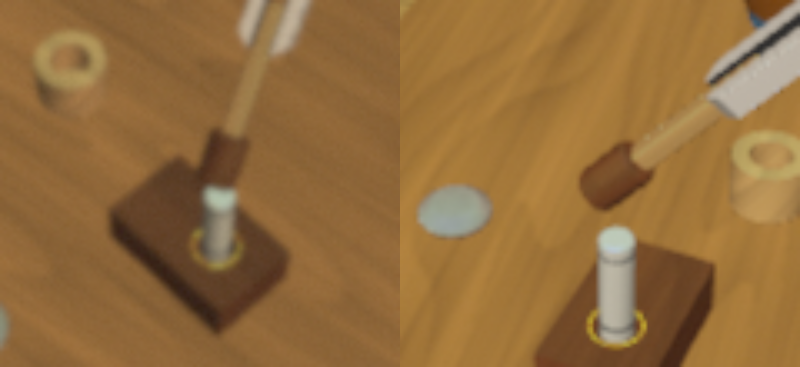

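The picture shows the chime home in its stand, with the head at (615,175) in the right panel, clearly above the chime top at (616,240). Nothing else has moved and the arm is at rest, so I'll hand in.

```bash
python3 -c "
from bench import *
print(close_job())"
```

```text
the job is handed in; nothing more can be done
None
```

The job is handed in, about 14 s into the 61 s allowed. The chime is upright in its stand and released, and the arm is holding the striker still above it.

- **Chime:** it is fully home, with its top measured at about 0.124–0.126 m against 0.125 m expected. It was released before I touched the striker.
- **Striker:** it leans at 45.1° with its head down. By tool pose and the wrist camera's measure of the grip, the head's centre is about 52 mm above the chime top, which leaves a gap of roughly 27 mm. It is within about 1 mm of the chime's axis sideways, and joint speeds were about 0.002 rad/s.
- **Bystanders:** the pebble, the bridge and the look-alike tubes measured where they started, to within a few millimetres. So did the burner in the scene camera. In the side camera its median was about 1 cm off and its height read too tall. I put that down to the arm showing in front of it, since the arm never went near it.

No check failed, and no unexpected contact force showed in the wrist readings.

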